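# Close the ballot box: hold the lock button and slide the slot shutter home

## Robot

A 6-joint arm with a two-finger parallel gripper is mounted at the origin on the work surface. World frame = base frame: x ahead of the robot, y to its left, z up, the work surface at z = 0. Lengths are in m, angles in degrees, forces in N, time in s.
With the tool pointing down it reaches from about 0.375 to 0.75 m from the base axis. Payload 9 kg.
Tool frame: the origin (TCP) lies where the fingers leave the gripper's body, on its centre line; the fingertips stand 73 mm ahead of it and the grasp point (between the pads) lies 54 mm ahead of it (robot.tip_reach is the distance from the TCP to the fingertips, in m); z points along the fingers, y is the line along which they close (so a half turn about z gives the same grasp; the last joint's range is limited). The gripper opens to 85 mm and grips with 20 to 120 N. Pads are 22 mm wide; open, the fingers measure 114 mm over their backs; the gripper's body (76 mm by 85 mm) begins 54 mm behind the grasp point. The pads swing forward as they close: fully open they stand 13 mm farther back than shut.
Start: joints at [54.391, 5.964, 5.575, 89.605, 0, 77.527], TCP at [0.236, 0.552, 0.304] pointing down, gripper open.
Joint ranges: [-171.21, 171.21], [-48.23, 106.86], [-62.78, 66.21], [-105.2, 120.99], [-86.42, 89.51], [-180, 180]. Speed limits (degrees/s): [127.2, 127.2, 147.25, 180, 180, 180].

## Interface

Orientations are given as [roll, pitch, yaw] about the fixed x, y, z axes, in that order (R = Rz(yaw) Ry(pitch) Rx(roll)).
In Python, from plant import robot gives the robot as it stands. Calls block until the motion is done:
- robot.move_pose(position, orientation): joint-space move of the TCP to a pose.
- robot.line_to(position, vel=0.15, rotation=None, guard=None): straight line of the TCP; rotation=None keeps the orientation; vel is the mean speed in m/s. With guard (N) it stops when the force on the tool has changed by that much, and returns True; else False.
- robot.goto_joints(angles): joint-space move.
- robot.set_gripper(opening): finger opening in m; the grip force is fixed at half the most; returns when the fingers have stopped.
- robot.pause(seconds).
- robot.ik(position, orientation): joint angles nearest the present ones, or None.
- robot.observe(): the state.
- robot.grab_frame(name): name is "side" or "top" or "wrist"; returns the picture (384x512x3 uint8, blue, green, red); there is no depth.
- robot.get_calibration(name): a dict with "vertical_fov" (degrees; the focal length in pixels is half the picture's height over the tangent of half this angle, whatever the lens; pixels are square), "cx", "cy" (the principal point, pixels), "rvec" (rotation vector, rad) and "tvec" (3), from world to camera coordinates, as OpenCV has them. Camera axes: x right, y down, z forward; pixel columns grow to the right and rows downward; lengths in m; the calibration is good to about 2 mm. A picture is of the moment at which its call begins: read the wrist's pose just before it. get_calibration takes no time and is no camera call; for the wrist camera it gives the pose at the moment of the call.
A pose or a line that the arm cannot do raises robot.IKError and nothing moves.
- robot.job_done(): hands the job in; it is judged then, once.
The state is a dict: "time": time; "q": joint angles; "qvel": joint speeds; "joint_torque": joint torques, N m; "tool_pos": TCP position; "tcp_rot": TCP orientation; "ft_force": force on the tool from outside, world axes, zero at the start; "torque": the same for the moment, N m; "gripper_width": finger opening in m; "gripper_force": force on a finger pad.
Only numpy, scipy, OpenCV 4.12 (cv2) and the standard library are available. Lean on these libraries where they do the work, as an engineer would, in place of code of your own. Each camera call takes 0.05 s, during which the arm holds its last target. There are 200 camera calls.

## Task

The polls have closed: shut the ballot box. With the fingertips, press the black lock button on the shutter all the way down and, keeping it held down the whole way, push the shutter along its rails until it is fully home against the end stop and covers the slot; then let the button spring back up and move clear. Only press and push: leave the roll of tape, the rubber stamp and the pen cup undisturbed where they stand.

Things in the scene. Friction and masses are not known exactly. Their poses are not given: they have to be found in the camera images.
- ballot_box: Closed grey ballot box with aluminium lid, fixed to the table: 240 (x) x 380 (y) x 140 mm high, turned up to 45 degrees either way. Origin: centre of its underside; z up. Two guide rails on the lid, 60 mm apart (clear), 7 mm high, run along its own y axis. The shutter slides between them towards the box's +y to close.
- slot_mid (a point): Middle of the ballot slot, at lid height, in the +y half of the lid: slot 12 mm (box x) x 105 mm (box y). The end stop, a bar 12 mm high across the rails, lies 60 mm further towards the box's +y.
- shutter (a joint): Position of the steel slot shutter along the rails, in m: 0 to 0.012 at the start (slot open), 0.120 fully home at the end stop; grows towards the box's +y. Friction about 2 N plus 6 N per m/s; it stays where left. Teeth every 20 mm lock it: with the button up it only gives some mm, and a button let go on the way springs up into the next gap.
- shoe (a point): Thumb shoe at the trailing (-y) end of the shutter's 56 x 130 mm plate: this point is under the button's centre, at lid height. The button lies between two upright ridges across the travel: inner faces 50 mm apart, each 8 mm thick, tops 36 mm above the lid (10 mm above the unpressed button). Its +-x sides are open. Moves with the shutter.
- lock_button (a joint): How far the lock button is pressed, in m: 0 up (locked), 0.008 fully down. The lock is free from about 0.005 down. Spring: about 2 N to start, 5 N fully down. At the end stop the button, once let go, springs up and locks the shutter.
- button_top (a point): Centre of the top face of the lock button, a flat black ribbed pad 48 mm (box x) x 44 mm (box y), 26 mm above the lid (166 mm above the table) when up and 158 mm when fully down. It rides with the shutter. It can be pressed from straight above anywhere on the pad; its axes are those of the ballot box.
- button_home (a point): Fixed point on the box: where button_top is when the shutter is fully home and the button up, 15 mm towards -y from the middle of the lid.
- tape_roll: Loose roll of tape lying flat on the lid, on the box's +x side beside the rails: 56 mm across, 22 mm high. Origin: centre of its underside. To be left alone.
- stamp: Loose wooden rubber stamp, 50 x 36 mm foot and a knob handle, 70 mm high, upright on the table near the box's -y end. Origin: centre of its underside. To be left alone.
- pen_cup: Loose grey cup with pens, 76 mm across, 95 mm high (pens reach 140 mm), on the table near the box's +y end. Origin: centre of its underside. To be left alone.

How it is judged (in metres and radians):
On the way, in this order (a step that is already met when the one before it is completed fails the run):
1. the lock button is pressed down while the shutter is still in its open position (value of joint lock_button above 0.0045 m and value of joint shutter below 0.03 m).
2. the shutter passes half-way with the button held down (value of joint lock_button above 0.004 m and value of joint shutter above 0.06 m).
At the end, for the whole second after the job is handed in: The shutter is at rest within 4 mm of its end stop, the lock button is up again (within 1.5 mm), and the tape roll, stamp and pen cup are within 15 mm of where they stood (value of joint shutter above 0.116 m and value of joint lock_button below 0.0015 m and velocity of joint shutter between -0.005 and 0.005 m/s and distance of each of tape_roll, stamp, pen_cup from where it was at the start of the episode below 0.015 m); the robot touches nothing.
It fails at once if the lock button is let up while the shutter is between its open and home positions (value of joint shutter between 0.024 and 0.105 m and value of joint lock_button below 0.003 m).
It fails at once if the tape roll is moved, carried, lifted or tipped (distance of tape_roll from where it was at the start of the episode above 0.015 m or angle between tape_roll's own z axis and vertical above 0.5 rad).
It fails at once if the stamp is moved, carried, lifted or tipped (distance of stamp from where it was at the start of the episode above 0.015 m or angle between stamp's own z axis and vertical above 0.5 rad).
It fails at once if the pen cup is moved, carried, lifted or tipped (distance of pen_cup from where it was at the start of the episode above 0.015 m or angle between pen_cup's own z axis and vertical above 0.5 rad).
It also fails if it takes over 38 s, if anything falls off the work surface, if the arm or the gripper's body presses on something with over 40 N, if the wrist force passes 120 N, or if a joint passes its speed limit or range.

## Working session

There is one attempt and no reset: what is moved stays moved. The work goes in short steps, each a Python script; the robot and the scene stay as the last script left them, time stands still between calls to the robot, and variables do not carry over. Pictures are saved under pics/ and viewed, at most 10 in all, crops included, and the job is handed in when it is done.

```bash
mkdir -p pics; python3 - <<'E'
from plant import robot
import cv2,numpy as np
for n in("top","side"):
    im=robot.grab_frame(n); cv2.imwrite(f"pics/{n}0.png",cv2.resize(im,(768,576),interpolation=cv2.INTER_CUBIC)); c=robot.get_calibration(n); print(n,c)
print(robot.observe()["time"],robot.observe()["tcp_rot"],robot.tip_reach)
E
```

```text
top {'vertical_fov': 55.40399148653742, 'cx': 250.82305362280061, 'cy': 199.2860645016503, 'rvec': array([ 2.19465132, -2.16469307,  0.09824416]), 'tvec': array([0.06433167, 0.57606867, 1.08277992])}
side {'vertical_fov': 54.47593698652507, 'cx': 254.71138759353906, 'cy': 190.84838526978905, 'rvec': array([ 2.19246061, -0.0656078 ,  0.06834136]), 'tvec': array([-0.57709492,  0.14761795,  0.96282826])}
0.1 [-1.79933740e+02 -1.51385279e-02  1.56862202e+02] 0.0726
```

View pics/top0.png

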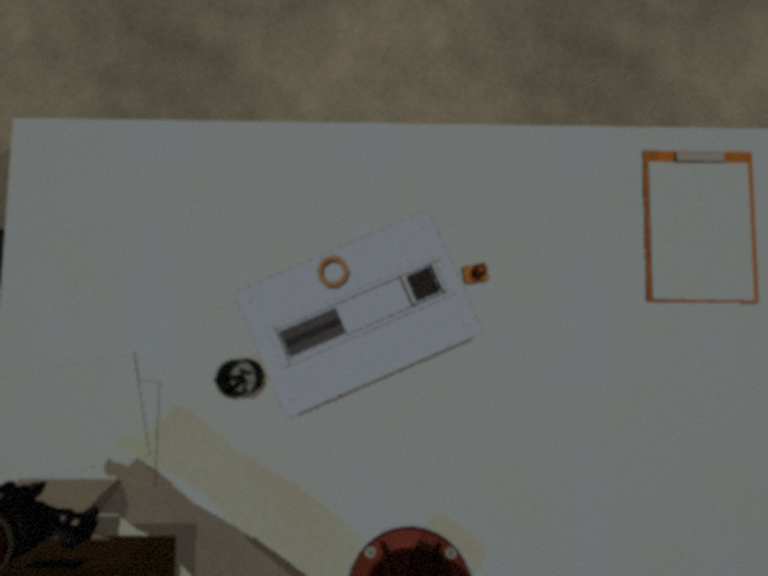

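View pics/side0.png

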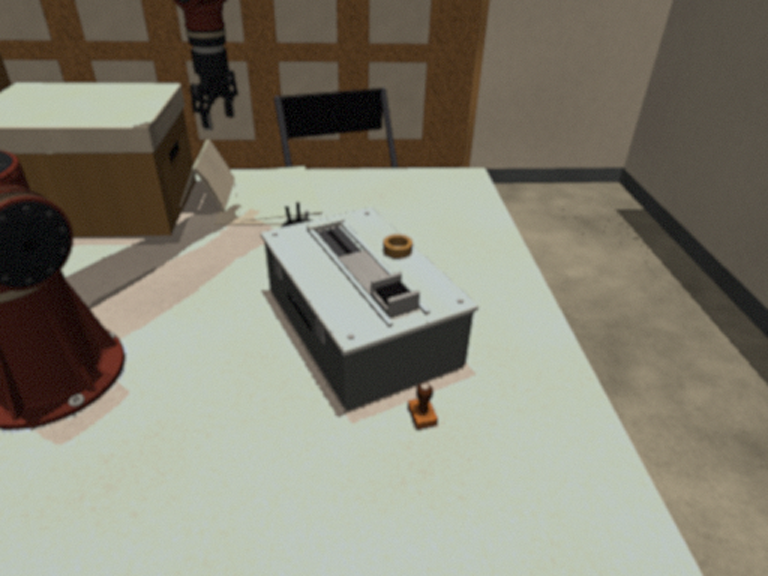

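The top view shows the box lid with corners near (236,293), (428,212), (481,330) and (290,410), and the button near (424,282). The tape is at (333,271), the stamp at (475,272) and the cup at (240,378). The side view has the button near (392,292). I'll enlarge both views next.

```bash
python3 - <<'E'
import cv2,numpy as np
from plant import robot
def avg(n): return np.mean([robot.grab_frame(n).astype(float) for _ in range(4)],0)
t=avg("top")[130:290,140:340]; s=avg("side")[130:280,165:325]
f=lambda a,k:cv2.resize(np.clip(a*1.6,0,255).astype(np.uint8),None,fx=k,fy=k,interpolation=cv2.INTER_CUBIC)
cv2.imwrite("pics/t1.png",f(np.clip(t,0,255),3.75)); cv2.imwrite("pics/s1.png",f(s*.7,4)[:600])
E
```

```text
(no output)
```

View pics/t1.png

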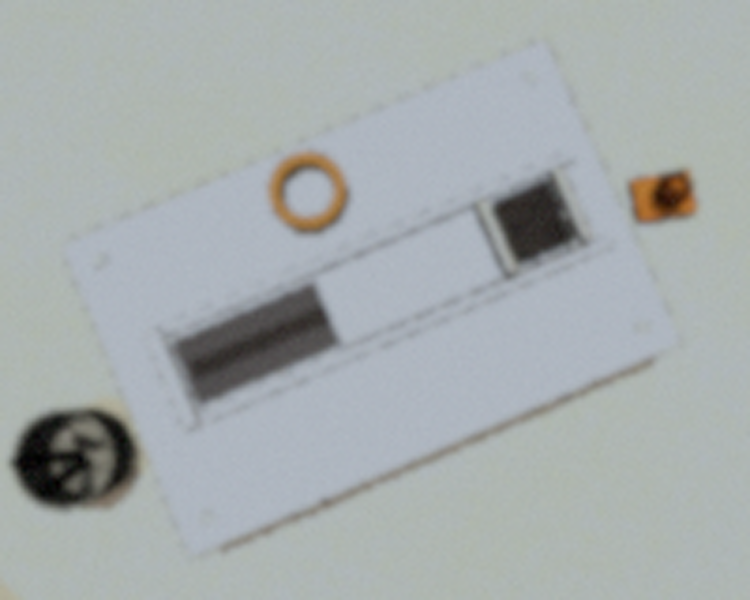

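View pics/s1.png

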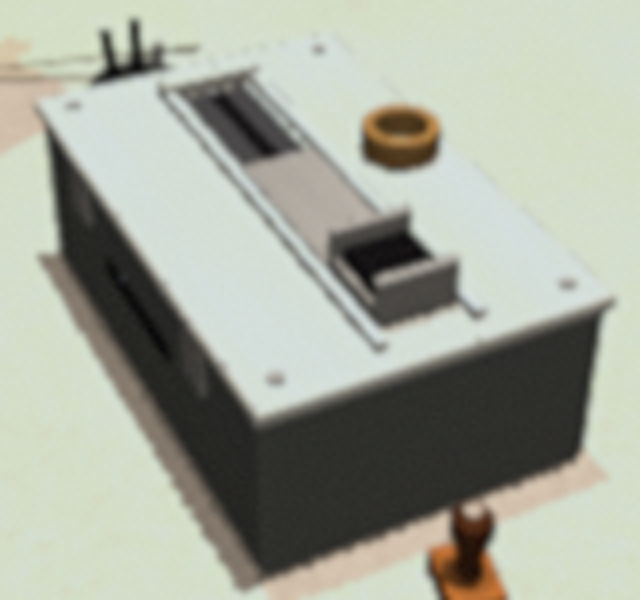

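The top crop has lid corners (65,250), (548,40), (678,340) and (190,555), with the button centre at (538,222). The side crop has lid corners (40,105), (335,38), (612,300) and (258,418). Next I'll fit the box pose and shutter position to both views.

```bash
cat > h.py <<'E'
import numpy as np,cv2
from plant import robot
def cam(n):
    c=robot.get_calibration(n); f=192/np.tan(np.radians(c["vertical_fov"]/2))
    return c["rvec"],c["tvec"],np.array([[f,0,c["cx"]],[0,f,c["cy"]],[0,0,1.]])
def proj(n,P): r,t,K=cam(n); return cv2.projectPoints(np.atleast_2d(np.float64(P)),r,t,K,None)[0][:,0]
def back(n,uv,z):
    r,t,K=cam(n); R=cv2.Rodrigues(r)[0]; d=R.T@np.linalg.solve(K,[*uv,1]); o=-R.T@t; return o+d*(z-o[2])/d[2]
E
python3 - <<'E'
from h import *
from scipy.optimize import least_squares
T=np.array([[65,250],[548,40],[678,340],[190,555]]); T=(T+.5)/3.75-.5+[140,130]
S=np.array([[190/1,555]]) 
S=np.array([[40,105],[335,38],[612,300],[258,418]]); S=(S+.5)/4-.5+[165,130]
for p in T: print('top',back('top',p,.14).round(4))
for p in S: print('side',back('side',p,.14).round(4))
b=back('top',(np.array([538,222])+.5)/3.75-.5+[140,130],.166)
s2=back('side',(np.array([390,262])+.5)/4-.5+[165,130],.166)
print(b,s2)
L=np.array([[1,1],[1,-1],[-1,-1],[-1,1]])*[.12,.19]
def W(x,y,a,xy): c,s=np.cos(a),np.sin(a); return np.array([x,y])+np.atleast_2d(xy)@np.array([[c,s],[-s,c]])
def res(v,k=None):
    w=W(*v[:3],L*v[3]); P=np.c_[w,np.full(4,.14)]
    # order top: cup-side/+x far, stamp-side far, stamp near, cup near
    return np.r_[(proj('top',P)-T).ravel(),(proj('side',P[[3,0,1,2]])-S).ravel()]
r=least_squares(res,[.5,.05,.3,1]); print(r.x,np.degrees(r.x[2]),r.fun.reshape(-1,2).round(1).tolist())
x,y,a,_=r.x
c,s=np.cos(a),np.sin(a)
for q in(b,s2): print('box frame',np.array([[c,s],[-s,c]])@(q[:2]-[x,y]))
E
```

```text
top [0.5698 0.3271 0.14  ]
top [ 0.7294 -0.0212  0.14  ]
top [ 0.5109 -0.116   0.14  ]
top [0.3538 0.2308 0.14  ]
side [0.3576 0.2192 0.14  ]
side [0.5783 0.3173 0.14  ]
side [ 0.7277 -0.0272  0.14  ]
side [ 0.51   -0.1241  0.14  ]
[ 0.59194153 -0.0122807   0.166     ] [ 0.59116377 -0.01808027  0.166     ]
[0.54206749 0.10305391 0.41905464 1.00134512] 24.010062463493266 [[0.6, -1.7], [0.2, 0.0], [1.3, 0.5], [1.1, -0.4], [-0.6, -1.5], [-1.4, -1.2], [0.2, -1.4], [-0.1, -1.4]]
box frame [-0.00137067 -0.12564878]
box frame [-0.00444097 -0.13063006]
```

```bash
cat >> h.py <<'E'
A=np.radians(24.0); u=np.array([-np.sin(A),np.cos(A)]); ex=np.array([np.cos(A),np.sin(A)]); C=np.array([.5421,.1031])
def W(x,y): return C+x*ex+y*u
E
python3 - <<'E'
from h import *
robot.set_gripper(0)
p=W(-.002,-.128); q=[*p,.30]
best=min((y for y in(114,-66) if robot.ik(q,[180,0,y]) is not None),key=lambda y:abs(robot.ik(q,[180,0,y])[5]-robot.observe()["q"][5]))
robot.move_pose(q,[180,0,best])
o=robot.observe(); print(best,o["time"],o["q"],o["tool_pos"],o["gripper_width"],o["ft_force"])
im=robot.grab_frame("wrist"); 
for n,P in dict(est=[*p,.166],tip=[*p,.2274],home=[*W(0,-.015),.166],front=[*W(0,-.103),.176],back=[*W(0,-.153),.176]).items(): print(n,proj("wrist",P)*1.5)
cv2.imwrite("pics/w.png",cv2.resize(im,(768,576)))
E
```

```text
114 3.65 [-1.39740172e+01  4.59388504e+00  3.72555983e+00  8.91304041e+01
  9.34643760e-03  5.19544017e+01] [ 0.59232769 -0.01380738  0.30006925] -7.362041800969945e-05 [-0.56126104 -0.68141732  0.72879382]
est [[382.42998431 312.59949422]]
tip [[382.12298434 374.70728159]]
home [[387.40735225  70.28898499]]
front [[386.65852032 272.13515961]]
back [[386.21887836 365.06985904]]
```

View pics/w.png

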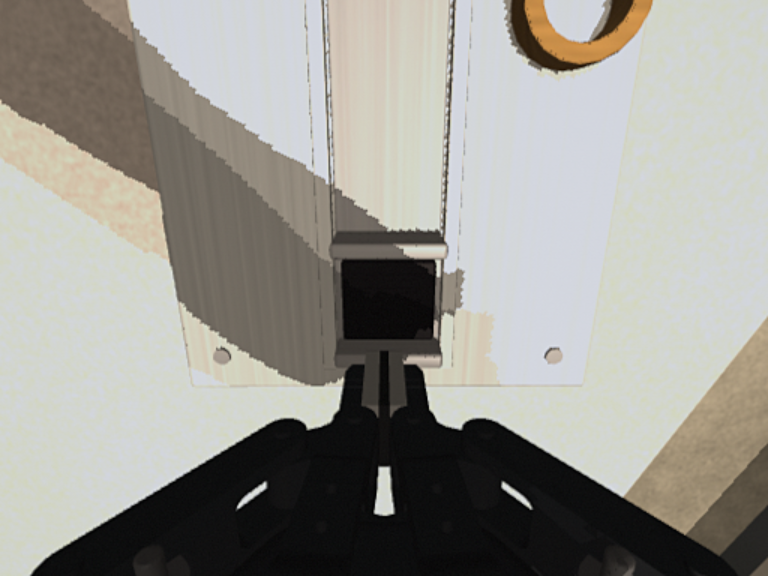

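The wrist view shows the pad spanning columns 341–436 and rows 260–339, so its centre is about (388,300). That puts the button roughly 6 mm further +y and 3 mm further +x than my estimate, so I'll correct for that and press.

```bash
python3 - <<'E'
from h import *
p=W(.001,-.1225)
robot.line_to([*p,.262],.1)
robot.line_to([*p,.243],.06)
f0=robot.observe()["ft_force"]
for z in(.237,.234,.231,.230,.229,.228,.227,.226):
    robot.line_to([*p,z],.03); robot.pause(.1); o=robot.observe(); f=o["ft_force"]-f0
    print(z,o["tool_pos"].round(4),f.round(1),round(o["time"],2))
    if f[2]>14: break
cv2.imwrite("pics/w2.png",robot.grab_frame("wrist"))
E
```

```text
0.237 [ 0.593  -0.0085  0.2374] [1.2 0.8 1. ] 5.15
0.234 [ 0.593  -0.0085  0.2342] [1.  1.4 2.7] 5.5
0.231 [ 0.593  -0.0084  0.2312] [1.5 1.  3.5] 5.85
0.23 [ 0.593  -0.0084  0.2306] [0.1 1.3 6.2] 6.2
0.229 [ 0.593  -0.0085  0.2305] [-0.7  1.5 13.5] 6.55
0.228 [ 0.5931 -0.0086  0.2304] [-4.8  1.3 19.1] 6.9
```

View pics/w2.png

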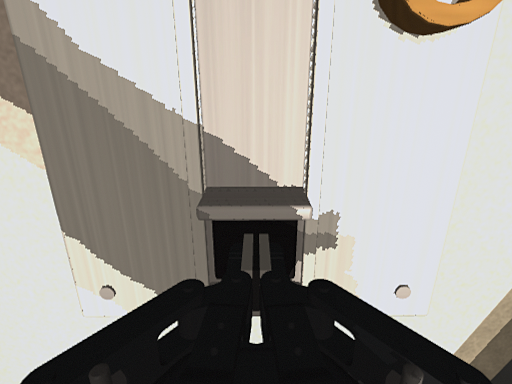

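The fingertips are on the pad between the ridges and the button is fully down. Now the push.

```bash
python3 - <<'E'
from h import *
o=robot.observe(); z=.228
for y in np.r_[-.1225+np.array([.03,.06,.09])]:
    robot.line_to([*W(.001,y),z],.05); o=robot.observe(); f=o["ft_force"]
    print(round(y,4),o["tool_pos"].round(4),"u",round(f[:2]@u,1),"x",round(f[:2]@ex,1),"z",round(f[2],1),round(o["time"],2))
for y in np.arange(-.0285,.012,.004):
    robot.line_to([*W(.001,y),z],.03); robot.pause(.05); o=robot.observe(); f=o["ft_force"]
    print(round(y,4),o["tool_pos"].round(4),"u",round(f[:2]@u,1),"x",round(f[:2]@ex,1),"z",round(f[2],1),round(o["time"],2))
    if f[:2]@u<-22: break
cv2.imwrite("pics/w3.png",robot.grab_frame("wrist"))
E
```

```text
-0.0925 [0.5808 0.0189 0.2304] u 1.2 x -5.4 z 20.1 7.7
-0.0625 [0.5685 0.0463 0.2303] u 1.2 x -4.7 z 19.8 8.45
-0.0325 [0.5562 0.0737 0.2304] u 1.6 x -5.9 z 20.4 9.2
-0.0285 [0.5547 0.0772 0.2304] u 1.2 x -5.9 z 19.9 9.53
-0.0245 [0.5531 0.0808 0.2304] u 1.0 x -6.1 z 20.2 9.87
-0.0205 [0.5514 0.0845 0.2304] u 0.8 x -5.9 z 20.1 10.2
-0.0165 [0.5498 0.0881 0.2304] u -0.3 x -5.5 z 20.9 10.53
-0.0125 [0.5482 0.0918 0.2304] u 0.8 x -6.3 z 20.2 10.87
-0.0085 [0.5473 0.0946 0.2304] u -5.3 x -4.4 z 18.5 11.2
-0.0045 [0.5462 0.098  0.2305] u -9.2 x -3.0 z 15.5 11.53
-0.0005 [0.5447 0.1016 0.2304] u -8.6 x -2.3 z 15.1 11.87
0.0035 [0.5432 0.1053 0.2304] u -8.4 x -0.8 z 14.8 12.2
0.0075 [0.5426 0.1067 0.2305] u -23.0 x -1.4 z 12.1 12.53
```

View pics/w3.png

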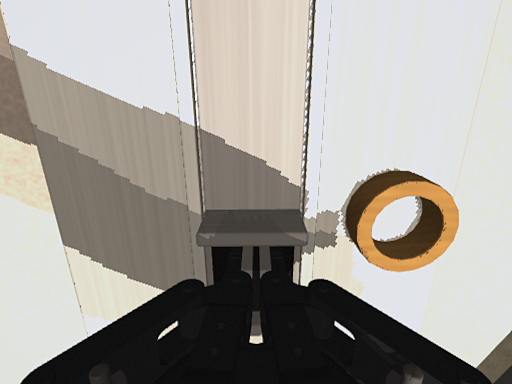

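The tips slipped forward against the front ridge, and the shutter is hard against the stop at 23 N. I'll lift straight up so it isn't dragged back, then check.

```bash
python3 - <<'E'
from h import *
p=W(.001,.0065)
robot.line_to([*p,.245],.04)
robot.line_to([*W(.001,-.002),.262],.06)
robot.line_to([*W(.001,-.03),.34],.12)
robot.pause(.5); o=robot.observe(); print(o["tool_pos"],o["ft_force"],o["time"])
im=robot.grab_frame("wrist"); cv2.imwrite("pics/w4.png",cv2.resize(im,(768,576)))
E
```

```text
[0.55519567 0.07614149 0.33994707] [-0.74127971  0.43004672  0.3927167 ] 14.9667
```

View pics/w4.png

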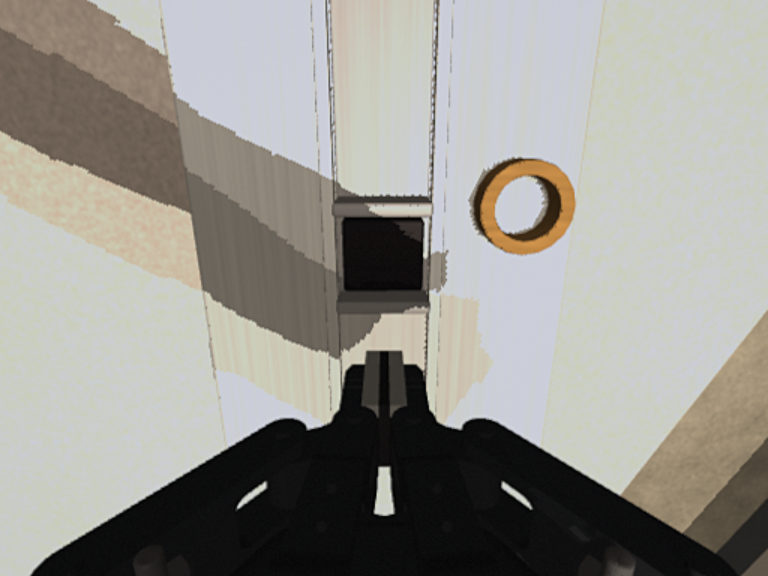

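The button sits at (382,254), looks raised, and the tape is in place. I'll check that the shutter is home using this view and the top one.

```bash
python3 - <<'E'
from h import *
b=back("wrist",np.array([382,254])/1.5,.166)[:2]-C; print("btn box",b@ex,b@u)
robot.move_pose([*W(-.16,-.14),.36],[180,0,114])
t=np.mean([robot.grab_frame("top").astype(float) for _ in range(4)],0)[130:290,140:340]
cv2.imwrite("pics/t5.png",cv2.resize(np.clip(t*1.6,0,255).astype(np.uint8),None,fx=3.75,fy=3.75,interpolation=cv2.INTER_CUBIC))
print(robot.observe()["time"])
E
```

```text
btn box 0.0002829643197616704 -0.010000562275826116
16.0167
```

View pics/t5.png

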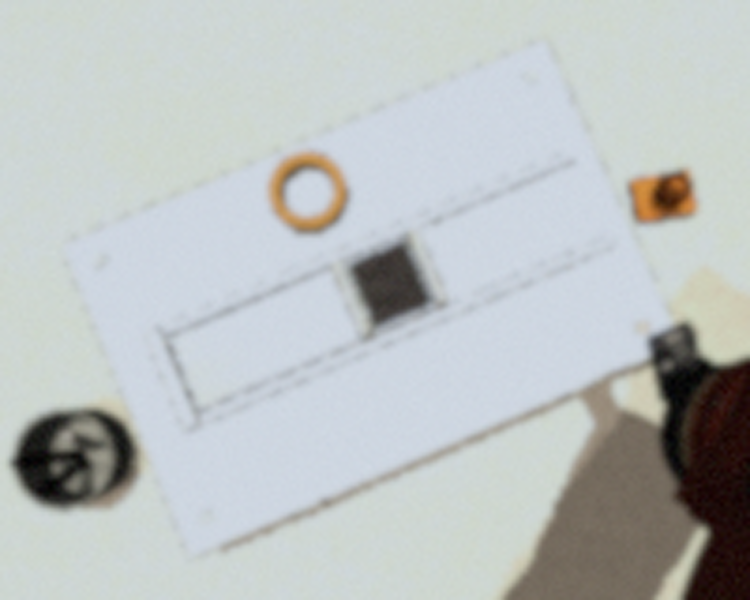

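The top view shows the slot fully covered up to the stop at (180,380). The tape, stamp and cup haven't moved.

```bash
python3 -c "
from plant import robot
print(robot.job_done())"
```

```text
the job is handed in; nothing more can be done
None
```

The shutter was pushed home against its end stop with the lock button held down and then released. The last pictures show the slot covered and the tape, stamp and cup unmoved; the job is handed in, but no verdict was returned.

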